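# Release a tin from the dispenser and stop it with the other finger

### The job

Push the round key of the tin dispenser fully down with one finger, so that the spring ejector pops the flat tin out over its catch, and have the other finger standing in the chute to stop the tin before it slides away down the chute. Finish like that, holding still: one finger still keeping the key down, the tin out of its catch and resting against the other finger. Only touch the tin gently, never grip or lift it, and leave the ramekin, the egg cup and the onion where they are.

Things in the scene. Friction and masses are not known exactly. Their poses are not given: they have to be found in the camera images.
- dispenser: Tin dispenser fixed on the worktop: a sloping steel chute on a light wooden foot board (275 x 74 mm), with a round push key on a small dark post beside it. Origin: on the worktop under the chute's centre line, level with the key. z is up, x points (horizontally) up the chute, y across it towards the key. The foot reaches from x = -78 to +198 mm
- chute: The chute as a sloping frame: origin on its floor, on the centre line, level with the key, 38 mm above the worktop. x points up the slope (20 degrees), y across towards the key, z out of the floor. Slippery floor, 60 mm wide inside (y = -30 to +30 mm); side walls 3 mm thick, 10 mm high
- chute_end (a point): Open low end of the chute: on its floor, centre line, 75 mm down the slope from the key's row, 12 mm above the worktop
- catch (a point): Top of the catch as built: a steel lip across the chute's floor, 7 mm high, 60 mm up the slope from the key's row. It holds the tin's lower front edge, sinks with the key, is under the floor once the key is about 8 mm down, and rises again when the key is let go
- ejector (a point): Middle of the spring ejector's plate before release, at the tin's upper end. When the catch sinks, its spring (2.5 N) pushes the tin 22 mm down the chute. Its tube and bracket stand behind it, up to about 135 mm above the worktop
- key_top (a point): Middle of the key's top: a flat round steel cap, 30 mm across, 52 mm beside the chute's centre line (dispenser x = 0, y = +52 mm), 63 mm above the worktop when up, 51 mm when fully down. A finger beside it in the chute, its tip at that same height, is then 13 mm above the chute's floor
- key (a joint): Travel of the key in m: 0 up, 0.012 fully down. Its spring needs about 2 N to start and 6 N fully down, and lifts it again when let go
- tin: Flat oblong tin with a teal lid, lengthwise in the upper chute: 105 x 63 x 26 mm (the foot is 10 mm shorter and narrower than the rim), 0.2 kg. Origin: centre of its underside; y points down the chute. Starts at chute x = 108 mm. Popped, it slides on by itself past the key's row in a fraction of a second; a 22 mm wide upright finger in the chute level with the key stops it after about 37 mm
- ramekin: White ramekin, 69 mm across, 38 mm high, on the worktop beside the chute, on the side away from the key; leave alone. Origin: centre of its underside
- egg_cup: Wooden egg cup, 48 mm across, 58 mm high, beside the dispenser; leave alone. Origin: centre of its underside
- onion: Onion, 71 mm across, 72 mm high, beside the dispenser; leave alone. Origin: centre of its underside
Mind the look-alikes: they are no part of the job. Leave any blue look-alike of the tin alone.

How it is judged:
By the outcome, as a careful person would: the job done as asked, in the order asked, and still so for the second after the job is handed in, while the arm keeps its last pose, push and grip.
It also fails if it takes over 32 s, if anything falls off the work surface, if the arm or the gripper's body presses on something with over 40 N, if the wrist force passes 120 N, or if a joint passes its speed limit or range.

### The arm

A 6-joint arm with a two-finger parallel gripper is mounted at the origin on a cart in front of the work surface, level with it; the furniture and walls round the work are solid. World frame = base frame: x ahead of the robot, y to its left, z up, the work surface at z = 0. Lengths are in m, angles in rad, forces in N, time in s.
With the tool pointing down it reaches from about 0.35 to 0.95 m from the base axis. Payload 17.4 kg.
Tool frame: the origin (TCP) lies on the centre line of the jaws, within the pads' length; the fingertips stand 8 mm ahead of it and the grasp point (between the pads) lies 11 mm behind it; z points along the fingers, y is the line along which they close (so a half turn about z gives the same grasp; the last joint's range is limited). The gripper opens to 93 mm and grips with 3 to 60 N. Pads are 15 mm wide; open, the fingers measure 128 mm over their backs; the gripper's body (75 mm by 188 mm) begins 65 mm behind the grasp point.
Start: joints at [-1.202, 0.116, 1.442, -0, 1.584, -0.038], TCP at [0.267, -0.62, 0.227] pointing down, gripper open.
Joint ranges: [-2.83, 2.83], [-0.83, 2.19], [0.07, 2.5], [-1.14, 4.28], [0.01, 3], [-2.97, 2.97]. Speed limits (rad/s): [1.89, 1.89, 2.22, 3.14, 3.14, 3.14].

### API

Orientations are given as a 3x3 rotation matrix whose columns are the frame's x, y, z axes.
In Python, from cell import ctrl, imaging, workorder gives the robot as it stands. The module is installed in compiled form; this text tells all that it offers. Calls block until the motion is done:
- ctrl.move_to(position, orientation): joint-space move of the TCP to a pose.
- ctrl.line_to(position, rotation=None, velocity=0.15, f_stop=None): straight line of the TCP; rotation=None keeps the orientation; velocity is the mean speed in m/s. With f_stop (N) it stops when the force on the tool has changed by that much, and returns True; else False.
- ctrl.move_j(angles): joint-space move.
- ctrl.set_gripper(opening, newtons=None): finger opening in m; newtons is the grip in N (None keeps the last); returns when the fingers have stopped.
- ctrl.wait(seconds).
- ctrl.solve_ik(position, orientation): joint angles nearest the present ones, or None.
- ctrl.read_state(): the state.
- imaging.grab_frame(name): name is "scene" or "top" or "wrist"; returns the picture (480x640x3 uint8, red, green, blue); there is no depth.
- imaging.camera_model(name): a dict with "mtx" (3x3 intrinsics, pixels), "eye" and "attitude" of the camera in the world. Camera axes: x right, y down, z forward; pixel columns grow to the right and rows downward; lengths in m; the calibration is good to about 2 mm. A picture is of the moment at which its call begins: read the wrist's pose just before it. camera_model takes no time and is no camera call; for the wrist camera it gives the pose at the moment of the call.
A pose or a line that the arm cannot do raises ctrl.PlanningError and nothing moves.
- workorder.sign_off(): hands the job in; it is judged then, once.
The state is a dict: "time_s": time; "joint_pos": joint angles; "qvel": joint speeds; "joint_efforts": joint torques, N m; "eef_pos": TCP position; "orientation": TCP orientation; "ft_force": force on the tool from outside, world axes, zero at the start; "torque": the same for the moment, N m; "finger_gap": finger opening in m; "finger_force": force on a finger pad.
Only numpy, scipy, OpenCV 4.12 (cv2) and the standard library are available. Lean on these libraries where they do the work, as an engineer would, in place of code of your own. Each camera call takes 0.05 s, during which the arm holds its last target. There are 200 camera calls.

## Working session

There is one attempt and no reset: what is moved stays moved. The work goes in short steps, each a Python script; the robot and the scene stay as the last script left them, time stands still between calls to the robot, and variables do not carry over. Pictures are saved under pics/ and viewed, at most 10 in all, crops included, and the job is handed in when it is done.

```bash
mkdir -p pics; python3 - <<'E'
from cell import ctrl, imaging, workorder
import cv2, numpy as np
np.set_printoptions(precision=4,suppress=True)
for n in ["scene","top"]:
    im=imaging.grab_frame(n); cv2.imwrite(f"pics/{n}0.png",im[:,:,::-1])
    print(n,imaging.camera_model(n))
s=ctrl.read_state(); print(s["time_s"],s["eef_pos"],s["orientation"],s["finger_gap"],s["ft_force"])
E
```

```text
scene {'mtx': array([[497.8947,   0.    , 316.5579],
       [  0.    , 497.8947, 233.315 ],
       [  0.    ,   0.    ,   1.    ]]), 'eye': array([-0.1358,  0.913 ,  0.7529]), 'attitude': array([[-0.7468, -0.3594,  0.5596],
       [-0.6649,  0.4176, -0.6192],
       [-0.0111, -0.8345, -0.5508]])}
top {'mtx': array([[557.9016,   0.    , 320.9982],
       [  0.    , 557.9016, 244.4784],
       [  0.    ,   0.    ,   1.    ]]), 'eye': array([0.3146, 0.1382, 1.1577]), 'attitude': array([[ 0.0257, -0.9749,  0.2213],
       [-0.9997, -0.0254,  0.0044],
       [ 0.0013, -0.2213, -0.9752]])}
0.1 [ 0.267  -0.6198  0.226 ] [[ 0.9184  0.3957 -0.0004]
 [ 0.3957 -0.9184  0.0009]
 [ 0.     -0.001  -1.    ]] 0.09272955887329207 [ 0.3744 -0.6624 -0.5667]
```

View pics/scene0.png

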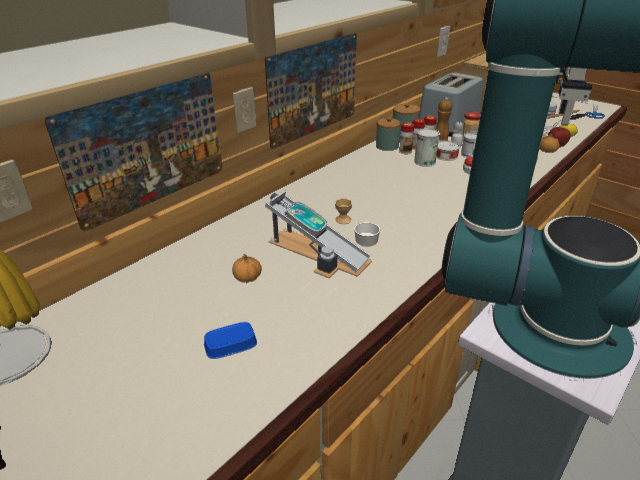

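View pics/top0.png

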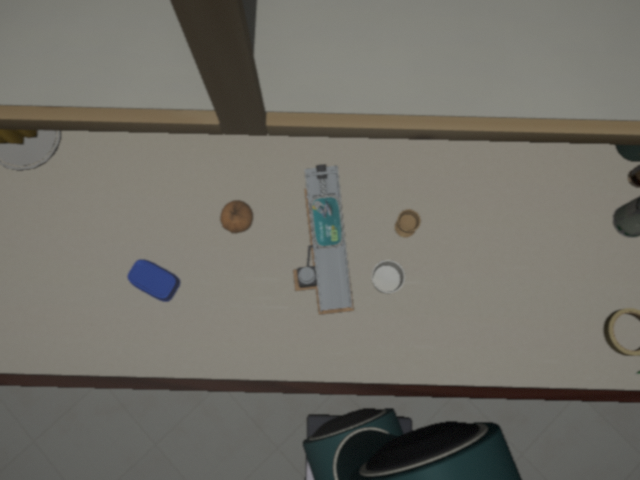

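Candidates for the tin: the teal tin in the chute (scene 307,217; top 328,222) and the blue look-alike (scene 230,340; top 153,280). I choose the teal one. Candidates for the key: the round cap (scene 327,257; top 307,275). The egg cup, ramekin and onion are distractors. Next is one close crop.

```bash
python3 - <<'E'
import cv2, numpy as np
a=cv2.imread("pics/scene0.png")[180:285,255:385]; b=cv2.imread("pics/top0.png")[155:325,275:365]
a=cv2.resize(a,(490,396),interpolation=cv2.INTER_CUBIC); b=cv2.resize(b,None,fx=3.4,fy=3.4,interpolation=cv2.INTER_CUBIC)
c=np.zeros((580,800,3),np.uint8); c[:396,:490]=a; c[:b.shape[0],492:492+b.shape[1]]=b[:580]
cv2.imwrite("pics/crop0.png",c)
E
cat > h.py <<'E'
import numpy as np
from cell import ctrl, imaging
np.set_printoptions(precision=4,suppress=True)
def ray(m,u,v,z):
    "world point at height z seen at pixel u,v"
    d=m["attitude"]@np.linalg.solve(m["mtx"],[u,v,1.]); return m["eye"]+d*(z-m["eye"][2])/d[2]
def proj(m,P):
    p=(np.atleast_2d(P)-m["eye"])@m["attitude"]; p=p@m["mtx"].T; return p[:,:2]/p[:,2:]
E
python3 - <<'E'
from h import *
t=imaging.camera_model("top"); s=imaging.camera_model("scene")
print("key",ray(t,307,275,.063),ray(s,327,250,.063))
for n,u,v in [("ramekin",388,276),("eggcup",407,222),("onion",236,216)]: print(n,ray(t,u,v,.03))
E
```

```text
key [0.5001 0.1694 0.063 ] [0.4979 0.1753 0.063 ]
ramekin [0.5079 0.0045 0.03  ]
eggcup [ 0.6234 -0.0353  0.03  ]
onion [0.6271 0.323  0.03  ]
```

View pics/crop0.png

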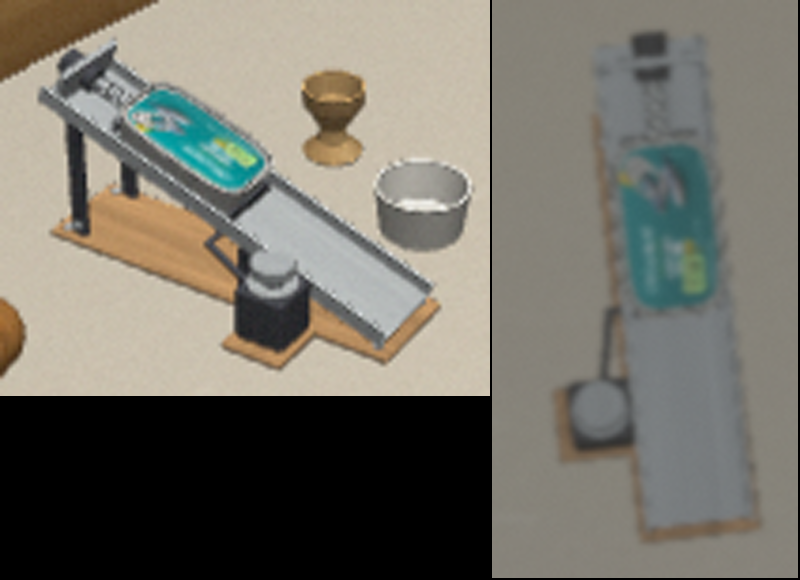

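The crop confirms the teal tin in the chute, held up-slope. The key cap is at top-camera (306.8,275.6), and the low end of the chute is at (319,310) to (351,309). Next I fit the dispenser pose and move over it for a wrist look.

```bash
cat >> h.py <<'E'
from scipy.optimize import least_squares
def dw(p,P):
    c,s=np.cos(p[2]),np.sin(p[2]); P=np.atleast_2d(P)
    return np.c_[p[0]+c*P[:,0]-s*P[:,1],p[1]+s*P[:,0]+c*P[:,1],P[:,2]]
c20,s20=np.cos(np.radians(20)),np.sin(np.radians(20))
def ch(x,y,z): return [c20*x-s20*z,y,.038+s20*x+c20*z]
def fit(obs,p0):
    "obs: list of (camera model, dispenser point, pixel)"
    f=lambda p:np.concatenate([(proj(m,dw(p,P))[0]-q) for m,P,q in obs])
    r=least_squares(f,p0,loss="soft_l1"); return r.x,f(r.x).reshape(-1,2)
K=[0,.052,.063]
FT=[-.078,.037,.01]; FR=[-.078,-.037,.01]; FB=[.198,.037,.01]
CL=ch(-.075,.033,.01); CR=ch(-.075,-.033,.01)
def pose(p,x,y,z):
    c,s=np.cos(p[2]),np.sin(p[2])
    return dw(p,[x,y,z])[0],np.array([[c,s,0],[s,-c,0],[0,0,-1.]])
E
python3 - <<'E'
from h import *
import cv2
t=imaging.camera_model("top"); s=imaging.camera_model("scene")
obs=[(t,K,(306.8,275.6)),(t,FT,(318.5,313.8)),(t,FR,(353.2,311.5)),(t,CL,(319.1,310.3)),(t,CR,(350.9,308.8)),
(s,K,(327.4,250.3)),(s,CL,(355.8,271.5)),(s,CR,(369.6,256.9)),(s,FB,(268.8,241.5)),(s,FR,(371.2,260.9)),(s,FT,(357.1,276))]
p,r=fit(obs,[.5,.12,.1]); print(p,r)
np.save("p.npy",p)
P,R=pose(p,-.06,.026,.28); print(P)
ctrl.move_to(P,R)
im=imaging.grab_frame("wrist"); m=imaging.camera_model("wrist"); np.save("wm.npy",m,allow_pickle=True)
cv2.imwrite("pics/w0.png",im[:,:,::-1]); print(m["eye"],proj(m,dw(p,[K,CL,CR,FT,FR]))); print(ctrl.read_state()["time_s"])
E
```

```text
[0.5081 0.1212 0.1323] [[-1.4912 -1.2269]
 [-1.4268  1.5127]
 [-0.2937 -0.0278]
 [-0.3125  2.2244]
 [ 0.1441  0.271 ]
 [-0.7912 -1.2903]
 [ 0.9065 -2.549 ]
 [ 0.482  -1.4679]
 [-1.2888 -2.4314]
 [ 0.8714 -1.9308]
 [ 0.0814 -1.7454]]
[0.4452 0.1391 0.28  ]
[0.5249 0.1495 0.4387] [[286.2354 133.7318]
 [308.4727 203.6361]
 [371.1432 203.5806]
 [304.976  204.9444]
 [373.2526 204.884 ]]
2.9083
```

View pics/w0.png

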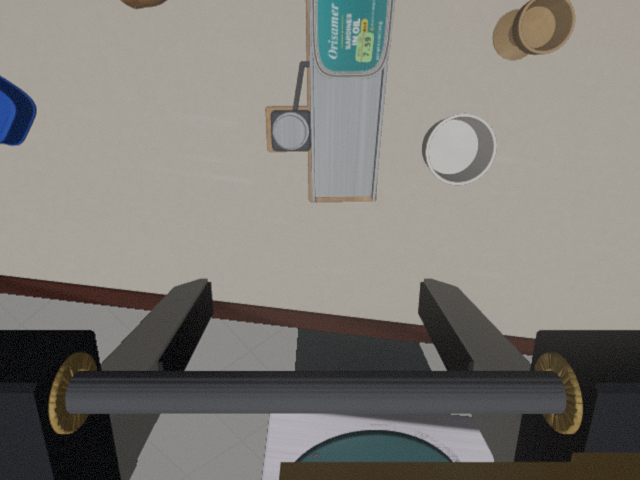

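The wrist view shows the key cap at about (291,131) and the low end of the foot at about (309–377, 201). The teal tin lies in the chute, well clear. I measure these more finely.

```bash
python3 - <<'E'
import cv2, numpy as np
im=cv2.imread("pics/w0.png"); g=cv2.cvtColor(im,cv2.COLOR_BGR2GRAY)
r=cv2.resize(g[100:160,260:325],None,fx=4,fy=4,interpolation=cv2.INTER_CUBIC)
c=cv2.HoughCircles(r,cv2.HOUGH_GRADIENT,1,200,param1=100,param2=20,minRadius=50,maxRadius=95)
print(c[0][:,:2]/4+[260,100],c[0][:,2]/4)
cv2.imwrite("pics/w0c.png",cv2.resize(im[90:210,255:395],None,fx=5,fy=5,interpolation=cv2.INTER_CUBIC)[:600])
E
```

```text
[[290.125 131.375]] [18.65]
```

View pics/w0c.png

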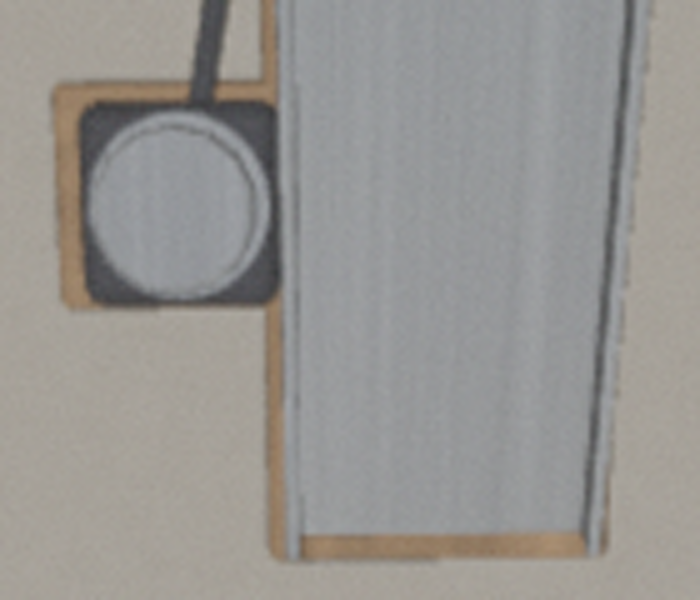

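```bash
python3 - <<'E'
from h import *
m=np.load("wm.npy",allow_pickle=True).item()
obs=[(m,K,(290.6,131.1)),(m,FT,(308.6,202)),(m,FR,(376.4,201.4)),(m,ch(-.075,.03,0),(315.2,196.6)),(m,ch(-.075,-.03,0),(372.6,196))]
p,r=fit(obs,[.508,.121,.13]); print(p,"\n",r)
t=imaging.camera_model("top"); s=imaging.camera_model("scene")
print(m["attitude"],m["mtx"][0,0])
for n,P in [("wallL",ch(.05,.03,.01)),("wallR",ch(.05,-.03,.01)),("wallLo",ch(.05,.033,.01)),("wallRo",ch(.05,-.033,.01)),("floorL",ch(.05,.03,0)),("floorR",ch(.05,-.03,0))]: print(n,proj(m,dw(p,P))[0], (proj(m,dw(p,P))[0]-[255,90])*5)
print("top key",proj(t,dw(p,K)),"scene key",proj(s,dw(p,K)), dw(p,K))
np.save("p.npy",p)
E
```

```text
[0.5115 0.1179 0.1383] 
 [[-0.2285 -0.282 ]
 [ 0.2884  0.5537]
 [ 0.9007  0.6872]
 [ 0.1106 -0.4851]
 [-1.2544 -0.2689]]
[[ 0.131  -0.9492 -0.2862]
 [-0.9914 -0.1254 -0.038 ]
 [ 0.0002  0.2887 -0.9574]] 404.8922202449145
wallL [314.4185  78.9454] [297.0924 -55.2732]
wallR [383.6917  78.4349] [643.4585 -57.8254]
wallLo [310.9559  78.9709] [279.7797 -55.1456]
wallRo [387.1565  78.4094] [660.7824 -57.953 ]
floorL [314.4089  75.6102] [297.0443 -71.9492]
floorR [382.1352  75.1101] [635.676  -74.4494]
top key [[307.0722 272.9148]] scene key [[326.58   247.9159]] [[0.5043 0.1694 0.063 ]]
```

```bash
python3 - <<'E'
from h import *
import cv2
p=np.load("p.npy"); p[0]-=.001
np.save("p.npy",p)
P,R=pose(p,-.0,.026,.14); ctrl.move_to(P,R)
ctrl.set_gripper(.0345)
P,R=pose(p,0,.026,.083); ctrl.line_to(P,R,velocity=.1)
s=ctrl.read_state(); print(s["time_s"],s["eef_pos"],P,s["finger_gap"],s["ft_force"])
im=imaging.grab_frame("wrist"); s2=imaging.grab_frame("scene")
a=cv2.resize(s2[190:300,270:400],(390,330),interpolation=cv2.INTER_CUBIC)
c=np.zeros((480,800,3),np.uint8); c[:,:409]=cv2.resize(im[120:480,160:467],(409,480)); c[:330,410:800]=a
cv2.imwrite("pics/w1.png",c[:,:,::-1])
E
```

```text
5.3333 [0.5071 0.1437 0.0834] [0.5069 0.1436 0.083 ] 0.03457966447012664 [ 0.7085 -0.359   0.8277]
```

View pics/w1.png

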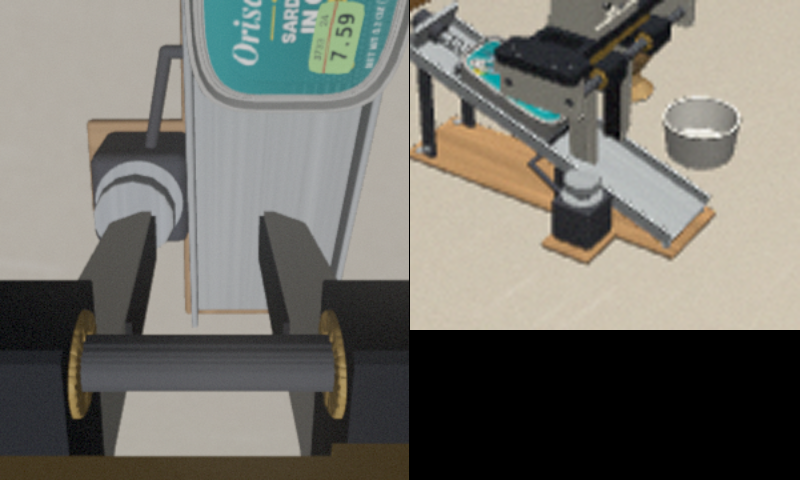

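The fingertips look tapered, with their outer side about 5 mm short of the cap's centre line, so I compare with the model's projection before pressing.

```bash
python3 - <<'E'
from h import *
p=np.load("p.npy"); m=imaging.camera_model("wrist")
cr=lambda P:(proj(m,dw(p,P))-[160,120])*4/3
print("cap c,front,left,right",cr([[0,.052,.063],[.015,.052,.063],[0,.067,.063],[0,.037,.063]]))
print("tip inner x=11,7.5,0; outer17.5",cr([[.011,.0433,.0754],[.0075,.0433,.0754],[0,.0433,.0754],[.0075,.0608,.0754],[.0075,.0558,.0754]]))
E
```

```text
cap c,front,left,right [[136.0746 219.8108]
 [134.465  180.7704]
 [ 94.5965 219.8177]
 [177.5529 219.8038]]
tip inner x=11,7.5,0; outer17.5 [[156.2123 204.7767]
 [156.4962 214.4583]
 [157.0942 234.8469]
 [104.3575 214.467 ]
 [119.2542 214.4645]]
```

```bash
python3 - <<'E'
from h import *
import cv2
p=np.load("p.npy")
ctrl.set_gripper(.042)
P,R=pose(p,0,.026,.054)
r=ctrl.line_to(P,R,velocity=.04,f_stop=14)
s=ctrl.read_state(); print(r,s["time_s"],s["eef_pos"],s["ft_force"],s["finger_gap"],s["finger_force"])
ctrl.wait(.7)
s=ctrl.read_state(); print(r,s["time_s"],s["eef_pos"],s["ft_force"],s["torque"],s["finger_gap"],s["finger_force"])
im=imaging.grab_frame("wrist"); s2=imaging.grab_frame("scene")
a=cv2.resize(s2[190:300,270:400],(390,330),interpolation=cv2.INTER_CUBIC)
c=np.zeros((480,800,3),np.uint8); c[:,:409]=cv2.resize(im[120:480,160:467],(409,480)); c[:330,410:800]=a
cv2.imwrite("pics/w2.png",c[:,:,::-1])
E
```

```text
True 6.4333 [0.5071 0.1437 0.0591] [-1.7884 -1.3621  9.6297] 0.041837594781654094 4.947770233266056
True 7.1333 [0.5072 0.1437 0.0591] [-2.7807 -1.2625 10.6812] [-0.0049  0.5679  0.0375] 0.041960847743023694 5.420488713425584
```

View pics/w2.png

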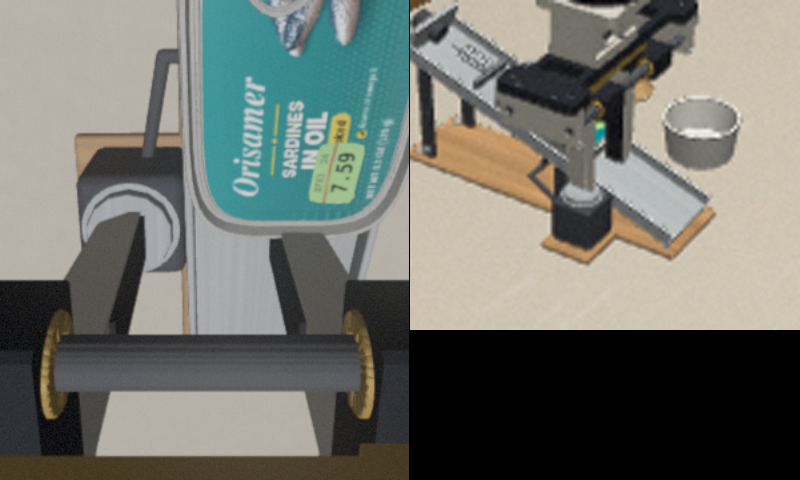

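The key cap is down under the left finger, and the tin's front rim rests on the right finger in the chute (crop 300,233). The ramekin is untouched. I confirm the end stop with a slight extra press, then hand in.

```bash
python3 - <<'E'
from h import *
from cell import workorder
p=np.load("p.npy"); P,R=pose(p,0,.026,.0585)
r=ctrl.line_to(P,R,velocity=.01,f_stop=10); ctrl.wait(.5)
s=ctrl.read_state(); print(r,s["time_s"],s["eef_pos"],s["ft_force"],abs(s["qvel"]).max())
if s["ft_force"][2]>8: print(workorder.sign_off())
E
```

```text
False 7.9833 [0.5072 0.1437 0.0591] [-3.4395 -0.4386 11.9714] 0.0016109913617458414
the job is handed in; nothing more can be done
None
```

The job is handed in: one finger is holding the key down against its end stop (about 12 N), and the tin is out of its catch and resting against the other finger in the chute. It took about 8 s, and nothing other than the key and the tin was touched.

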